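Square a tube rack to the dispenser rail and give a full stroke

TASK

Push the test-tube rack until its long side lies flat along the aluminium rail of the dispensing station and its end is up against the end stop, so that the end tube stands under the nozzle. Only then press the dispenser's blue plunger straight down, through its soft first stop to its firm second stop, and let it come all the way back up. Keep the tubes standing in the rack and leave the timer, the beaker and the sample bottle where they are.

Things in the scene. Friction and masses are not known exactly. Their poses are not given: they have to be found in the camera images.
- station: Fixed dispensing station: grey base plate with an aluminium rail along its near edge. Origin on the bench at the foot of the rail's front face; x points away from the robot, at right angles to that face (the plane x = 0), y along the rail to the left, z up. The rail runs from y = -137 to +207 mm and is 14 mm thick, 44 mm high. With the rack home, its centre is at x = -33, y = 0 mm.
- end_stop (a point): Centre of the black left face of the end stop (plane y = -110 mm of the station): an arm 12 mm wide that reaches from the rail's right end towards the robot to x = -48 mm, its top 38 mm above the bench. Axes as the station's.
- pump (a point): Middle of the pump's blue valve block, 166 mm above the bench, on top of an amber bottle (82 mm diameter, on a 94 mm seat) behind the rail, axis at x = 60, y = -94.5 mm of the station. From here the white discharge tube, 6 mm thick, runs straight towards the robot over the rail, 163 to 169 mm above the bench, and turns down at x = -16.5 mm. Nothing else stands over the rack.
- nozzle (a point): The lower end of the discharge tube, 124 mm above the bench (13 to 15 mm above the tube mouths), at x = -16.5, y = -94.5 mm of the station. Axes as the station's.
- plunger_top (a point): Middle of the top of the blue round plunger knob (40 mm diameter, 14 mm thick, flat in the middle) on the pump, 259 mm above the bench when up. Pressed straight down it gives 10 mm softly (1 to 4 N) to the first stop; then it needs 6 N, rising to 14 N over another 4 mm, to the firm second stop. Springs lift it when let go.
- dosing_stroke (a joint): Travel of the plunger in its soft first stage, m: 0 up, 0.010 at the first stop.
- clearing_stroke (a joint): Travel of the plunger in its stiffer second stage, m: 0 until the first stop is passed, 0.004 at the second, firm stop.
- rack_mid (a point): Centre of the loose white test-tube rack (66 x 220 x 70 mm high; 0.25 to 0.45 kg with its tubes), 35 mm above the bench. x: its depth, towards the rail; y: its long side; z up. It starts askew, some cm off the rail and left of its place, and slides when pushed. Its solid long faces reach from 32 to 61 mm above the bench, its end faces from 0 to 70 mm.
- tube_a_mouth (a point): Centre of the mouth of the end glass test tube (15 mm diameter, 100 mm long, loose in its hole): it stands at the rack's right end, in the row of holes nearest the rail, at x = +16.5, y = -94 mm from the rack's centre, its mouth about 109 mm above the bench. This is the tube that belongs under the nozzle.
- tube_b_mouth (a point): Mouth of a second, like tube in the same row, at y = -37.5 mm from the rack's centre.
- tube_c_mouth (a point): Mouth of a third, like tube in the same row, at y = +19 mm.
- tube_d_mouth (a point): Mouth of a fourth, like tube in the same row, at y = +75 mm.
- clock_mid (a point): Bystander: centre of a round white lab timer with a red top (62 mm diameter, 38 mm high), to the right of the end stop.
- beaker_mid (a point): Bystander: centre of a small glass beaker (46 mm diameter, 56 mm high), behind the station.
- sample_mid (a point): Bystander: centre of a white sample bottle with a black cap (37 mm diameter, 81 mm high), to the left of the rail.

How it is judged (in metres and radians):
On the way, in this order (a step that is already met when the one before it is completed fails the run):
1. the rack lies flat along the rail and against the end stop, the end tube under the nozzle (x of rack_mid in the frame of station above -0.0355 m and angle between the y axis of rack_mid and the y axis of station, either way round below 0.015 rad and y of rack_mid in the frame of station below 0.003 m and horizontal distance between tube_a_mouth and nozzle below 0.005 m and angle between rack_mid's own z axis and vertical below 0.03 rad), for 0.2 s.
2. the plunger is pressed to its second stop with the tube under the nozzle (all of step 1 and value of joint clearing_stroke above 0.0032 m and value of joint dosing_stroke above 0.009 m), for 0.1 s.
At the end, for the whole second after the job is handed in: The rack stands level, flat along the rail (centre within 2.5 mm, within 0.015 rad of parallel) and within 3 mm of the end stop; the end tube's mouth is within 5 mm of the nozzle's axis; all four tubes are upright (0.15 rad); the plunger is fully up again (within 1 mm) (all of step 1 and angle between each of tube_a_mouth, tube_b_mouth, tube_c_mouth, tube_d_mouth's own z axis and vertical below 0.15 rad and value of joint clearing_stroke below 0.0005 m and value of joint dosing_stroke below 0.001 m); the robot touches nothing.
It fails at once if the plunger is pressed while the end tube is not under the nozzle (more than 7 mm off) (value of joint dosing_stroke above 0.005 m and horizontal distance between tube_a_mouth and nozzle above 0.007 m).
It fails at once if a tube tips over or leaves the rack (angle between any of tube_a_mouth, tube_b_mouth, tube_c_mouth, tube_d_mouth's own z axis and vertical above 0.5 rad).
It fails at once if the timer, the beaker or the sample bottle is pushed away (20 mm) or tipped (distance of any of clock_mid, beaker_mid, sample_mid from where it was at the start of the episode above 0.02 m or angle between any of clock_mid, beaker_mid, sample_mid's own z axis and vertical above 0.3 rad).
It also fails if it takes over 64 s, if anything falls off the work surface, if the arm or the gripper's body presses on something with over 40 N, if the wrist force passes 120 N, or if a joint passes its speed limit or range.

ROBOT

A 6-joint arm with a two-finger parallel gripper is mounted at the origin on a cart in front of the work surface, level with it; the furniture and walls round the work are solid. World frame = base frame: x ahead of the robot, y to its left, z up, the work surface at z = 0. Lengths are in mm, angles in degrees, forces in N, time in s.
With the tool pointing down it reaches from about 350 to 850 mm from the base axis. Payload 8.1 kg.
Tool frame: the origin (TCP) lies between the finger pads; the fingertips stand 25 mm ahead of it and the grasp point (between the pads) lies 6 mm ahead of it (r.tcp_to_tips is the distance from the TCP to the fingertips, in mm); z points along the fingers, y is the line along which they close (so a half turn about z gives the same grasp; the last joint's range is limited). The gripper opens to 85 mm and grips with 20 to 120 N. Pads are 22 mm wide; open, the fingers measure 114 mm over their backs; the gripper's body (76 mm by 85 mm) begins 54 mm behind the grasp point. The pads swing forward as they close: fully open they stand 13 mm farther back than shut.
Start: joints at [63.976, 7.471, 85.268, -0, 87.261, -4.893], TCP at [216.277, 559.669, 256.292] pointing down, gripper open.
Joint ranges: [-169.43, 169.43], [-51.17, 129.36], [1.28, 143.12], [-76.62, 256.62], [0, 156.53], [-152.29, 152.29]. Speed limits (degrees/s): [136.94, 136.94, 159.86, 180, 180, 180].

INTERFACE

Orientations are given as [roll, pitch, yaw] about the fixed x, y, z axes, in that order (R = Rz(yaw) Ry(pitch) Rx(roll)).
In Python, from bench import r gives the robot as it stands.
- The arm moves only by the tool apply_moves, never from a script. Its arguments are lists of equal length, an entry for each row: "angular": the turn, a rotation vector about the world's x, y, z in units of 8 degrees (1.0 is 8 degrees), a list of three; "travel": the shift along the world's x, y, z in units of 40 mm (1.0 is 40 mm), a list of three; "jaw": the opening, from 0 (shut) to 1 (fully open). A call has 1 to 20 rows; each row shifts and turns the commanded pose from where the row before left it; what a row does not reach is not made up. A row lasts 1/8 s, in which the tool goes at most 62.5 mm and 10.7 degrees, less where a joint would pass 70% of its speed; a pose out of reach is approached as far as the arm can. A call is refused whole if a number of a shift passes 1 or a number of a turn 1, either way. A call with a gripper value outside its range is refused whole. The fingers move at their own pace and stop on an object; "force" is the grip in N (left out, the last holds). Time passes only in rows, so rows that do not move let the fingers close. It gives the time, the measured TCP pose, the force, the opening and the grip force at its end, in the units of the state.
- r.sense(): the state, without advancing time (a new reading comes with each control period).
- r.snapshot(name): name is "scene" or "top" or "wrist"; returns a dict with "color" (420x560x3 uint8, red, green, blue), "fx", "fy", "cx", "cy" (pixels), "R" (3x3) and "t" (3): a world point X has camera coordinates R X + t; the wrist camera has in their place "mount" (4x4, takes a point from camera to tool coordinates, whose origin is the TCP and whose axes are the flange's). Camera axes: x right, y down, z forward; pixel columns grow to the right and rows downward; lengths in mm; the calibration is good to about 2 mm. A picture is of the moment at which its call begins: read the wrist's pose just before it. There is no depth.
- r.hand_in(): hands the job in; it is judged then, once.
The state is a dict: "time": time; "joint_pos": joint angles; "qd": joint speeds; "joint_efforts": joint torques, N m; "tool_pos": TCP position; "tcp_rot": TCP orientation; "ft_force": force on the tool from outside, world axes, zero at the start; "wrist_torque": the same for the moment, N m; "finger_gap": finger opening in mm; "grip_force": force on a finger pad.
Only numpy, scipy, OpenCV 4.12 (cv2) and the standard library are available. Lean on these libraries where they do the work, as an engineer would, in place of code of your own. Each camera call takes 0.05 s, during which the arm holds its last target. There are 200 camera calls.

## Working session

There is one attempt and no reset: what is moved stays moved. The work goes in short steps, Python scripts to look and compute and a tool call to move; the robot and the scene stay as the last step left them, time stands still between calls to the robot, and variables do not carry over. Pictures are saved under pics/ and viewed, at most 13 in all, crops included, and the job is handed in when it is done.

Besides the shell and the picture viewer there is one more tool, called after "Request:" as name(argument=value, ...) on one line, values as JSON. apply_moves: Moves the arm, as the interface text tells. Its arguments: {"type":"object","properties":{"angular":{"type":"array"},"travel":{"type":"array"},"jaw":{"type":"array"},"force":{"type":"number"}},"required":["angular","travel","jaw"]}

```bash
mkdir -p pics
cat > h.py <<'E'
import cv2,numpy as np,json
from bench import r
def snap(n,f):
    s=r.snapshot(n); cv2.imwrite('pics/'+f+'.png',s['color'][:,:,::-1]); 
    np.savez('pics/'+f+'.npz',**{k:np.array(v) for k,v in s.items()}); return s
def ray(f,u,v,z):
    s=np.load('pics/'+f+'.npz'); d=s['R'].T@np.array([(u-s['cx'])/s['fx'],(v-s['cy'])/s['fy'],1]); c=-s['R'].T@s['t']
    return c+d*(z-c[2])/d[2]
def proj(f,X):
    s=np.load('pics/'+f+'.npz'); p=s['R']@np.array(X,float)+s['t']; return np.array([s['fx']*p[0]/p[2]+s['cx'],s['fy']*p[1]/p[2]+s['cy']])
E
python3 - <<'E'
from h import *
for n in('scene','top'):
    s=snap(n,n+'0'); print(n,s['fx'],(-s['R'].T@s['t']).round(), s['R'].round(2).tolist())
    cv2.imwrite('pics/'+n+'0b.png',cv2.resize(s['color'][:,:,::-1],(800,600),interpolation=cv2.INTER_CUBIC))
print(r.sense())
E
```

```text
scene 506.6615321386093 [-316. -517.  653.] [[0.49, -0.87, 0.03], [-0.34, -0.22, -0.91], [0.8, 0.44, -0.41]]
top 480.8198322815321 [ 443.   14. 1388.] [[-0.02, -1.0, 0.02], [-0.99, 0.02, -0.15], [0.15, -0.03, -0.99]]
{'time': 0.1, 'joint_pos': array([ 6.39752968e+01,  7.51288534e+00,  8.53219859e+01, -1.34131269e-03,
        8.72607309e+01, -4.89109560e+00]), 'qd': array([-0.02997217, -0.15725573, -0.095328  , -0.07911586,  0.09006196,
       -0.02123487]), 'joint_efforts': array([ 2.24455757e-04, -5.70950282e+01, -5.01943910e+01, -3.04312307e-04,
        8.14881729e-03,  7.31607270e-05]), 'tool_pos': array([216.09923626, 559.25943345, 255.33744801]), 'tcp_rot': array([-1.79904632e+02, -6.81643703e-03,  1.58866452e+02]), 'ft_force': array([-0.36302394, -0.35621064,  0.56313009]), 'wrist_torque': array([ 0.00315762, -0.00314481, -0.0154074 ]), 'grip_force': 0.0, 'finger_gap': 85.6158553391868}
```

View pics/top0b.png

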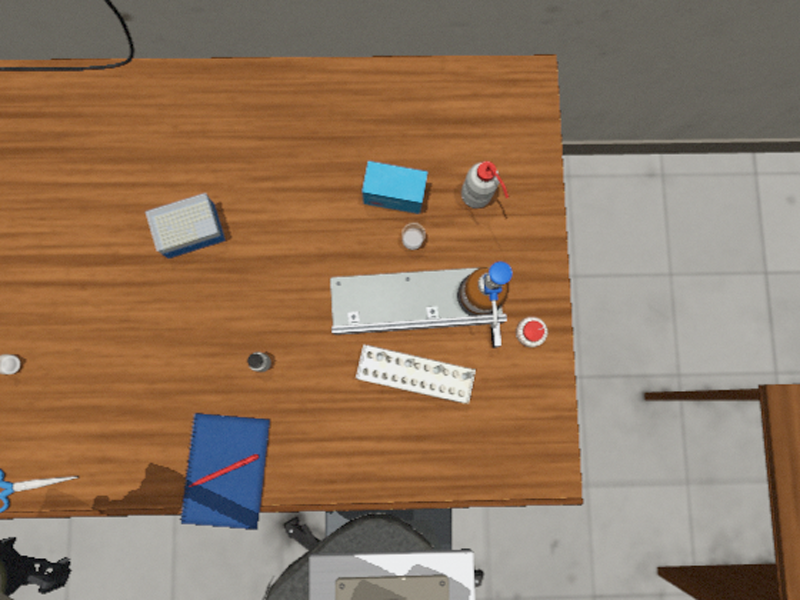

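View pics/scene0b.png

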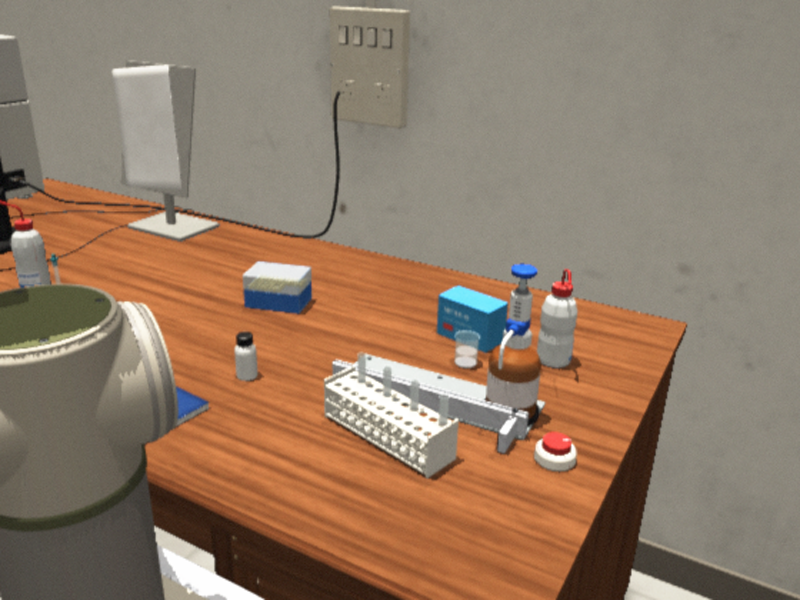

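The top picture shows the station, with its rail running from about (332,330) to (506,319). The rack lies at (357..476, 345..403), askew, the timer at (533,331) and the knob at (500,272). I'll enlarge that region.

Run:
```python
from h import *
a=cv2.imread('pics/top0.png')[175:290,228:388]
cv2.imwrite('pics/top0c.png',cv2.resize(a,(800,575),interpolation=cv2.INTER_CUBIC))
a=cv2.imread('pics/scene0.png')[180:335,220:410]
cv2.imwrite('pics/scene0c.png',cv2.resize(a,None,fx=4,fy=3.8,interpolation=cv2.INTER_CUBIC))
```

```text
(no output)
```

View pics/top0c.png

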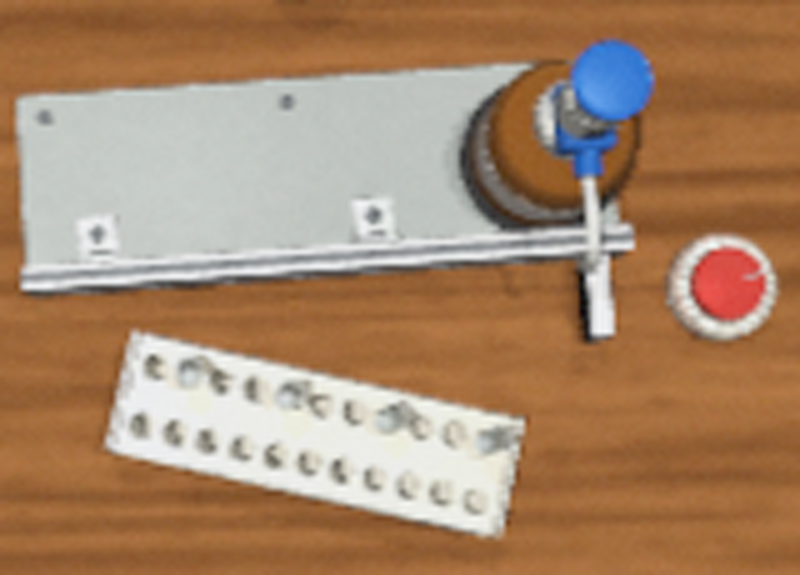

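View pics/scene0c.png

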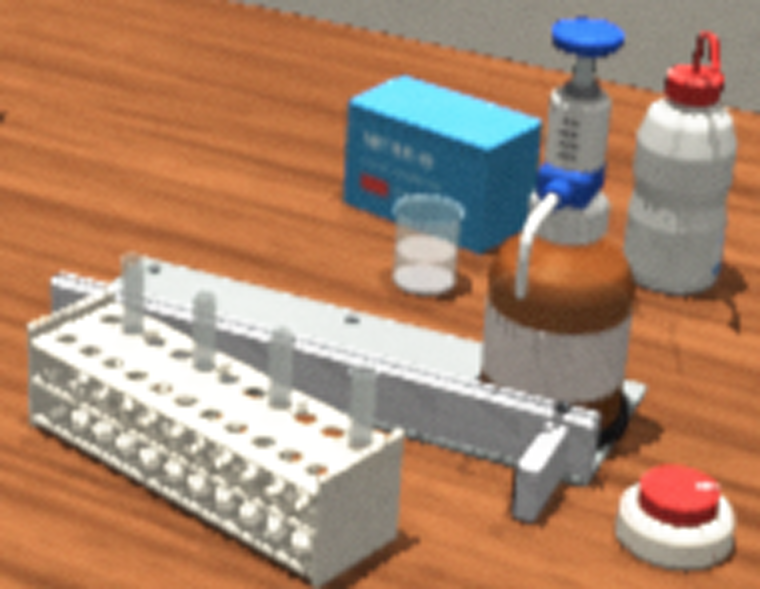

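```bash
cat > fit.py <<'E'
from h import *
from scipy.optimize import least_squares
T=lambda u,v:((u+.5)/5-.5+228,(v+.5)/5-.5+175)
S=lambda u,v:((u+.5)/4-.5+220,(v+.5)/3.8-.5+180)
st=[('top0',T(632,226),(14,-137,44)),('top0',T(22,266),(14,207,44)),('top0',T(23,292),(0,207,0)),('top0',T(613,81),(60,-94.5,259)),
('top0',T(591,336),(-48,-110,38)),('top0',T(614,333),(-48,-122,38)),('scene0',S(588,36),(60,-94.5,259)),('scene0',S(518,462),(-48,-110,38)),('scene0',S(515,513),(-48,-110,0)),('scene0',S(521,296),(-16.5,-94.5,124))]
rk=[('top0',T(135,332),(33,110,70)),('top0',T(525,420),(33,-110,70)),('top0',T(500,535),(-33,-110,70)),('top0',T(107,448),(-33,110,70)),
('scene0',S(318,490),(-33,-110,70)),('scene0',S(316,583),(-33,-110,0)),('scene0',S(402,433),(33,-110,70)),('scene0',S(33,325),(-33,110,70))]+[('scene0',S(*p),(16.5,y,109)) for p,y in (((361,370),-94),((282,330),-37.5),((204,294),19),((131,257),75))]
def w(p,X): c,s=np.cos(p[2]),np.sin(p[2]); return (p[0]+c*X[0]-s*X[1],p[1]+s*X[0]+c*X[1],X[2])
def fit(L,p0):
    f=lambda p:np.concatenate([proj(n,w(p,X))-np.array(q) for n,q,X in L])
    o=least_squares(f,p0,x_scale=[100,100,.1],loss='soft_l1'); return o.x,f(o.x).reshape(-1,2).round(1)
if __name__=='__main__':
    for L in(st,rk):
        p,e=fit(L,[600,0,0]); print(p[:2].round(1),np.degrees(p[2]).round(2)); print(e.tolist())
        if L is st: ps=p
    d=p[:2]-ps[:2];c,s=np.cos(ps[2]),np.sin(ps[2]);print('rack in station',c*d[0]+s*d[1],-s*d[0]+c*d[1])
    for n,X in dict(knob=(60,-94.5,259),nozzle=(-16.5,-94.5,124),home=(-33,0,35)).items(): print(n,np.round(w(ps,X),1))
    print('timer',ray('top0',*T(730,283),38),'sample',ray('top0',260*.7-.15,361*.7-.15,81))
E
python3 fit.py
```

```text
[ 587.6 -100.7] 2.94
[[-0.3, -0.8], [0.0, -0.4], [1.2, 0.9], [0.3, -0.8], [0.1, -0.1], [-0.3, 0.2], [0.6, -2.4], [-0.6, 0.2], [-1.2, 1.6], [0.1, 0.2]]
[492. -54.] -14.07
[[-0.4, -0.4], [-0.2, 0.0], [-0.2, 0.8], [-0.4, -0.0], [0.4, -2.2], [-0.6, 2.2], [0.7, -0.3], [-1.8, -0.0], [0.8, 0.0], [-0.0, 0.2], [0.2, -0.1], [0.6, 0.6]]
rack in station -93.00710775518935 51.52982658069754
knob [ 652.3 -192.   259. ]
nozzle [ 575.9 -195.9  124. ]
home [ 554.6 -102.4   35. ]
timer [ 573.63429622 -292.99965191   38.        ] sample [521.12720883 239.96813688  81.        ]
```

Request:
apply_moves(angular=[[0,0,0.1],[0,0,0.1],[0,0,0.1],[0,0,0.1],[0,0,0.1],[0,0,0.1],[0,0,0.1],[0,0,0.1],[0,0,0.1],[0,0,0],[0,0,0],[0,0,0],[0,0,0],[0,0,0],[0,0,0],[0,0,0]], travel=[[0.34,-0.99,0],[0.34,-0.99,0],[0.34,-0.99,0],[0.34,-0.99,0],[0.34,-0.99,0],[0.34,-0.99,0],[0.34,-0.99,0],[0.34,-0.99,0],[0.34,-0.99,0],[0.34,-0.99,0],[0.34,-0.99,0],[0.34,-0.99,0],[0.34,-0.99,0],[0.34,-0.99,0],[0.34,-0.99,0],[0,0,0]], jaw=[0.7,0.7,0.7,0.7,0.7,0.7,0.7,0.7,0.7,0.7,0.7,0.7,0.7,0.7,0.7,0.7])

```text
time: 2.1
tool_pos: [420.4, -36.6, 255.8]
tcp_rot: [-180.0, -0.1, 165.9]
ft_force: [-0.3, 1.1, -0.2]
finger_gap: 60.1
grip_force: 0.0
```

Run:
```python
from bench import r
s=r.sense()
print(r.tcp_to_tips,s['tool_pos'],s['tcp_rot'],s['joint_pos'],s['finger_gap'],s['time'],s['ft_force'])
```

```text
25.0 [420.38949407 -36.55728825 255.8001356 ] [-1.79964926e+02 -5.10958221e-02  1.65853669e+02] [-1.19122449e+01 -2.12260687e+01  1.11739863e+02 -3.30564961e-02
  8.95386304e+01 -8.77656487e+01] 60.13568822566309 2.1 [-0.30794829  1.12959294 -0.23047753]
```

Request:
apply_moves(angular=[[0,0,0],[0,0,0],[0,0,0],[0,0,0],[0,0,0],[0,0,0],[0,0,0],[0,0,0],[0,0,0],[0,0,0],[0,0,0]], travel=[[0,0,-0.97],[0,0,-0.97],[0,0,-0.97],[0,0,-0.97],[0,0,-0.97],[0,0,0],[0.12,-0.03,0],[0.12,-0.03,0],[0.12,-0.03,0],[0.12,-0.03,0],[0,0,0]], jaw=[0.7,0.7,0.7,0.7,0.7,0.7,0.7,0.7,0.7,0.7,0.7])

```text
time: 3.48
tool_pos: [440.0, -39.3, 62.6]
tcp_rot: [-180.0, 0.0, 166.1]
ft_force: [-0.5, -0.8, 0.1]
finger_gap: 59.5
grip_force: 0.0
```

Run:
```python
from h import *
s=snap('scene','scene1'); a=s['color'][:,:,::-1][180:335,200:410]
a=cv2.resize(a,None,fx=3.8,fy=3.8,interpolation=cv2.INTER_CUBIC); cv2.imwrite('pics/s1.png',a)
```

```text
(no output)
```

View pics/s1.png

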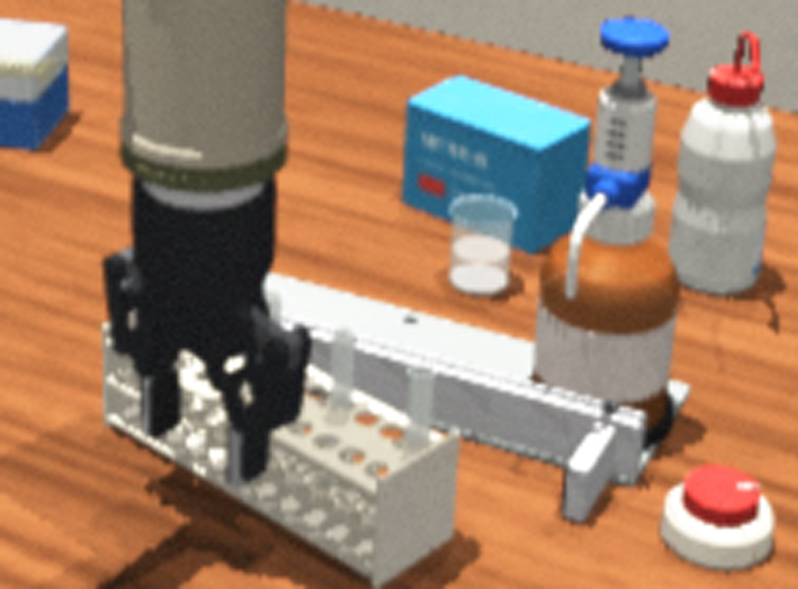

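Both fingers face the rack's long side at mid-height, just off it, and the tubes are standing. I'll push and turn.

Request:
apply_moves(angular=[[0,0,0],[0,0,0],[0,0,0.12],[0,0,0.12],[0,0,0.12],[0,0,0.12],[0,0,0.12],[0,0,0.12],[0,0,0.12],[0,0,0.12],[0,0,0.12],[0,0,0.12],[0,0,0.12],[0,0,0.12],[0,0,0.12],[0,0,0.12],[0,0,0.12],[0,0,0.12]], travel=[[0.08,-0.02,0],[0.08,-0.02,0],[0.08,-0.02,0],[0.08,-0.02,0],[0.08,-0.02,0],[0.08,-0.02,0],[0.08,-0.02,0],[0.08,-0.02,0],[0.08,-0.02,0],[0.08,-0.02,0],[0.08,-0.02,0],[0.08,-0.02,0],[0.08,-0.02,0],[0.08,-0.02,0],[0.08,-0.02,0],[0.08,-0.02,0],[0.08,-0.02,0],[0.08,-0.02,0]], jaw=[0.7,0.7,0.7,0.7,0.7,0.7,0.7,0.7,0.7,0.7,0.7,0.7,0.7,0.7,0.7,0.7,0.7,0.7])

```text
time: 5.78
tool_pos: [497.4, -53.6, 62.3]
tcp_rot: [180.0, 0.0, -178.5]
ft_force: [-2.9, -2.0, -0.6]
finger_gap: 59.7
grip_force: 1.2
```

Run:
```python
from h import *
a=snap('scene','scene2')['color'][:,:,::-1][180:335,200:410]
b=snap('top','top2')['color'][:,:,::-1][165:290,228:388]
a=cv2.resize(a,None,fx=2.8,fy=2.8,interpolation=cv2.INTER_CUBIC);b=cv2.resize(b,None,fx=1,fy=1)
cv2.imwrite('pics/s2.png',a[:,:588])
```

```text
(no output)
```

View pics/s2.png

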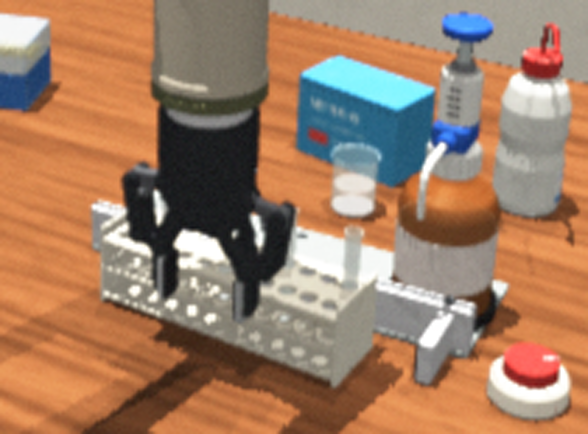

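Rack nearly parallel and about 10 mm from the rail, tubes upright.

Request:
apply_moves(angular=[[0,0,0.1],[0,0,0.08],[0,0,0],[0,0,0],[0,0,0],[0,0,0]], travel=[[0.06,0,0],[0.06,0,0],[0.05,0,0],[0.05,0,0],[0.03,0,0],[0,0,0]], jaw=[0.7,0.7,0.7,0.7,0.7,0.7])

```text
time: 6.62
tool_pos: [507.3, -53.5, 62.3]
tcp_rot: [180.0, 0.0, -177.1]
ft_force: [-3.2, -0.2, 1.2]
finger_gap: 59.6
grip_force: 1.3
```

Request:
apply_moves(angular=[[0,0,0],[0,0,0]], travel=[[0.04,0,0],[0.04,0,0]], jaw=[0.7,0.7])

```text
time: 6.88
tool_pos: [508.5, -53.5, 62.0]
tcp_rot: [180.0, -0.3, -177.1]
ft_force: [-19.0, -1.8, 12.6]
finger_gap: 59.7
grip_force: 9.2
```

Request:
apply_moves(angular=[[0,0,0],[0,0,0],[0,0,0],[0,0,0],[0,0,0],[0,0,0],[0,0,0],[0,0,0],[0,0,0],[0,0,0]], travel=[[-0.5,0,0],[-0.5,0,0],[0,0,0.9],[0,0,0.9],[0,0,0.9],[0.5,0.95,0],[0.5,0.95,0],[0.5,0.95,0],[0.5,0.95,0],[0,0,0]], jaw=[0.7,0.7,0.7,0.5,0.3,0,0,0,0,0])

```text
time: 8.12
tool_pos: [551.5, 101.5, 170.4]
tcp_rot: [179.9, 0.1, -176.9]
ft_force: [-0.1, -1.1, 0.4]
finger_gap: 0.0
grip_force: 0.0
```

Run:
```python
from h import *
b=snap('top','top3')['color'][:,:,::-1][165:290,218:388]
cv2.imwrite('pics/t3.png',cv2.resize(b,None,fx=4.5,fy=4.5,interpolation=cv2.INTER_CUBIC))
```

```text
(no output)
```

View pics/t3.png

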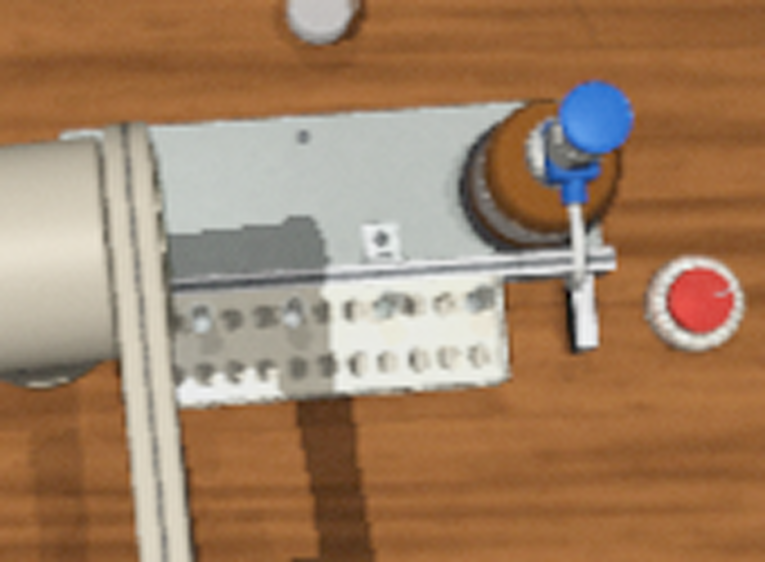

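Run:
```python
from h import *
q=lambda u,v,z:ray('top3',218+(u+.5)/4.5-.5,165+(v+.5)/4.5-.5,z)
p=np.array([587.6,-100.7]);a=np.radians(2.94);R=np.array([[np.cos(a),np.sin(a)],[-np.sin(a),np.cos(a)]])
for x in [(502,282,70),(508,378,70),(571,345,38)]: print((R@(q(*x)[:2]-p)).round(1))
for ys in(200,190): print(p+R.T@[-28,ys])
```

```text
[ -7.1 -61.9]
[-66.  -60.4]
[ -46.5 -106.2]
[549.37882072  97.60063402]
[549.89172237  87.61379609]
```

Rack is flat along the rail, its right end at (506,330) about 48 mm short of the stop. Next I'll lower beside its left end and push along the rail.

Request:
apply_moves(angular=[[0,0,0],[0,0,0],[0,0,0],[0,0,0],[0,0,0],[0,0,0],[0,0,0],[0,0,0],[0,0,0],[0,0,0],[0,0,0],[0,0,0],[0,0,0],[0,0,0],[0,0,0],[0,0,0]], travel=[[-0.05,0,-0.8],[0,0,-0.85],[0,0,-0.85],[0,0,0],[0.01,-0.2,0],[0.01,-0.2,0],[0,-0.08,0],[0.005,-0.08,0],[0.005,-0.08,0],[0.005,-0.08,0],[0.005,-0.08,0],[0.005,-0.08,0],[0.005,-0.08,0],[0.005,-0.08,0],[0.005,-0.08,0],[0,0,0]], jaw=[0,0,0,0,0,0,0,0,0,0,0,0,0,0,0,0])

```text
time: 10.18
tool_pos: [550.7, 53.5, 70.4]
tcp_rot: [180.0, -0.0, -177.1]
ft_force: [-1.7, 3.3, 3.1]
finger_gap: 0.4
grip_force: 1.4
```

Run:
```python
from h import *
a=snap('scene','scene4')['color'][:,:,::-1][180:335,200:410]
cv2.imwrite('pics/s4.png',cv2.resize(a,None,fx=3,fy=3,interpolation=cv2.INTER_CUBIC))
```

```text
(no output)
```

View pics/s4.png

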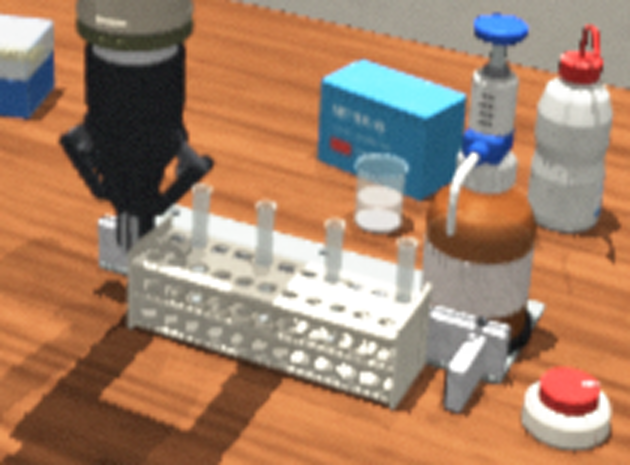

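Finger on the left end face, tubes upright, rack still flat. I'll continue towards the stop.

Request:
apply_moves(angular=[[0,0,0],[0,0,0],[0,0,0],[0,0,0],[0,0,0],[0,0,0],[0,0,0],[0,0,0],[0,0,0],[0,0,0],[0,0,0]], travel=[[0.005,-0.07,0],[0.005,-0.07,0],[0.005,-0.07,0],[0.005,-0.07,0],[0.005,-0.07,0],[0.005,-0.07,0],[0.005,-0.07,0],[0.005,-0.07,0],[0,-0.07,0],[0,-0.05,0],[0,0,0]], jaw=[0,0,0,0,0,0,0,0,0,0,0])

```text
time: 11.6
tool_pos: [552.1, 26.5, 70.3]
tcp_rot: [180.0, -0.0, -177.1]
ft_force: [-1.6, 4.0, 3.4]
finger_gap: 0.1
grip_force: 1.8
```

Request:
apply_moves(angular=[[0,0,0],[0,0,0],[0,0,0],[0,0,0]], travel=[[0,-0.03,0],[0,-0.03,0],[0,-0.03,0],[0,0,0]], jaw=[0,0,0,0])

```text
time: 12.1
tool_pos: [552.3, 23.2, 70.3]
tcp_rot: [180.0, 0.0, -177.1]
ft_force: [-0.7, 7.3, 3.6]
finger_gap: 0.4
grip_force: 2.9
```

Request:
apply_moves(angular=[[0,0,0],[0,0,0],[0,0,0]], travel=[[0,-0.03,0],[0,-0.03,0],[0,0,0]], jaw=[0,0,0])

```text
time: 12.48
tool_pos: [552.2, 23.0, 70.3]
tcp_rot: [179.8, 0.0, -177.1]
ft_force: [-1.6, 16.9, 3.8]
finger_gap: 0.2
grip_force: 8.1
```

Run:
```python
from h import *
a=snap('scene','scene5')['color'][:,:,::-1][195:330,235:385]
cv2.imwrite('pics/s5.png',cv2.resize(a,None,fx=4.4,fy=4.4,interpolation=cv2.INTER_CUBIC))
```

```text
(no output)
```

View pics/s5.png

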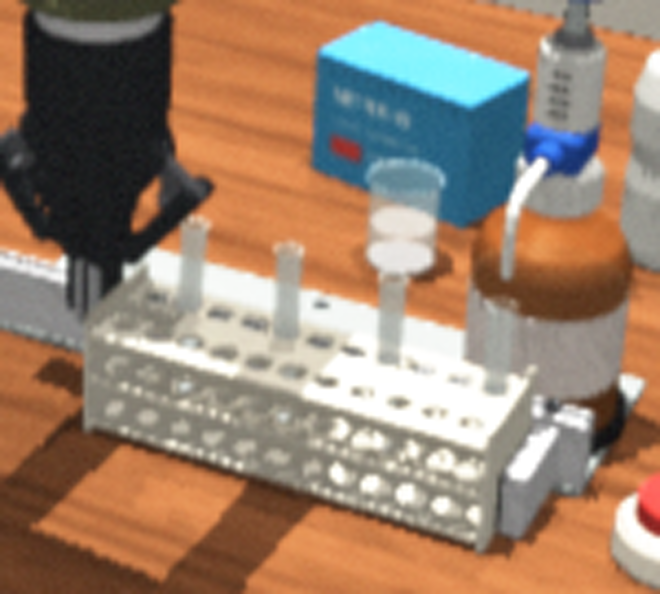

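Rack against the stop (17 N, stalled), with tube mouth (505,300) under nozzle tip (508,278). Now I'll press the long side flat again.

Request:
apply_moves(angular=[[0,0,0],[0,0,0],[0,0,0],[0,0,0],[0,0,0],[0,0,0],[0,0,0],[0,0,0],[0,0,0],[0,0,0],[0,0,0],[0,0,0],[0,0,0],[0,0,0],[0,0,0],[0,0,0]], travel=[[0,0.3,0],[0,0.3,0],[0,0,0.8],[0,0,0.85],[0,0,0.85],[-0.6,-0.93,0],[-0.6,-0.93,0],[-0.6,-0.93,0],[-0.6,-0.93,0],[0,0,0],[0,0,-0.9],[0,0,-0.9],[0,0,-0.9],[0.4,0,0],[0.4,0,0],[0,0,0]], jaw=[0,0,0,0,0,0,0,0,0.7,0.7,0.7,0.7,0.7,0.7,0.7,0.7])

```text
time: 14.52
tool_pos: [489.3, -103.8, 62.3]
tcp_rot: [-180.0, 0.0, -177.1]
ft_force: [-0.7, -0.3, 0.0]
finger_gap: 59.8
grip_force: 0.0
```

Request:
apply_moves(angular=[[0,0,0],[0,0,0],[0,0,0],[0,0,0],[0,0,0],[0,0,0],[0,0,0],[0,0,0]], travel=[[0.12,0,0],[0.12,0,0],[0.12,0,0],[0.06,0,0],[0.06,0,0],[0.06,0,0],[0.03,0,0],[0,0,0]], jaw=[0.7,0.7,0.7,0.7,0.7,0.7,0.7,0.7])

```text
time: 15.52
tool_pos: [510.9, -104.4, 62.2]
tcp_rot: [180.0, -0.0, -177.1]
ft_force: [-3.1, -0.5, 1.1]
finger_gap: 59.7
grip_force: 1.0
```

Request:
apply_moves(angular=[[0,0,0],[0,0,0],[0,0,0]], travel=[[0.03,0,0],[0.03,0,0],[0,0,0]], jaw=[0.7,0.7,0.7])

```text
time: 15.9
tool_pos: [511.0, -104.4, 61.8]
tcp_rot: [180.0, -0.3, -177.1]
ft_force: [-14.8, -1.3, 10.9]
finger_gap: 59.6
grip_force: 7.2
```

Request:
apply_moves(angular=[[0,0,0],[0,0,0],[0,0,0],[0,0,0],[0,0,0],[0,0,0],[0,0,0],[0,0,0],[0,0,0],[0,0,0],[0,0,0],[0,0,0],[0,0,0],[0,0,0],[0,0,0]], travel=[[-0.4,0,0],[-0.6,0,0],[0,0,0.9],[0,0,0.9],[0,0,0.9],[0,0,0.9],[0,0,0.9],[0,0,0.9],[0,0,0.9],[0.9,-0.44,0],[0.9,-0.44,0],[0.9,-0.44,0],[0.9,-0.44,0],[0.9,-0.44,0],[0,0,0]], jaw=[0.7,0.7,0.7,0.7,0,0,0,0,0,0,0,0,0,0,0])

```text
time: 17.77
tool_pos: [654.6, -193.3, 311.2]
tcp_rot: [179.9, -0.2, -177.2]
ft_force: [-0.7, -0.1, -0.3]
finger_gap: -0.3
grip_force: 0.0
```

Run:
```python
from h import *
from fit import T,S
print(r.sense()['tool_pos'],'knob top ray',ray('top0',*T(613,81),259),'scene ray',ray('scene0',*S(588,36),259))
s=snap('scene','scene6')
a=s['color'][:,:,::-1][150:330,235:405]
cv2.imwrite('pics/s6.png',cv2.resize(a,None,fx=3.3,fy=3.3,interpolation=cv2.INTER_CUBIC))
```

```text
[ 654.61845616 -193.31455096  311.17875512] knob top ray [ 650.50201963 -191.26861236  259.        ] scene ray [ 638.82569087 -195.80166447  259.        ]
```

View pics/s6.png

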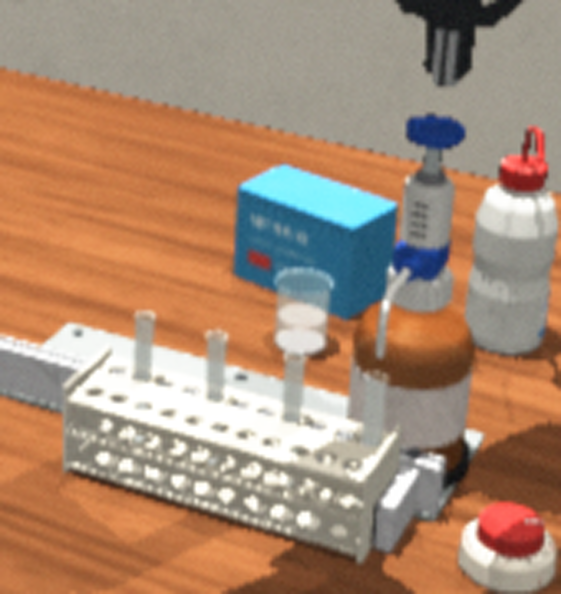

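Rack flush in the corner, tubes standing, closed fingers right above the knob (436,128). Pressing.

Request:
apply_moves(angular=[[0,0,0],[0,0,0],[0,0,0],[0,0,0],[0,0,0],[0,0,0],[0,0,0],[0,0,0],[0,0,0],[0,0,0]], travel=[[-0.08,0.04,-0.2],[0,0,-0.3],[0,0,-0.1],[0,0,-0.07],[0,0,-0.07],[0,0,-0.07],[0,0,-0.07],[0,0,-0.06],[0,0,-0.06],[0,0,0]], jaw=[0,0,0,0,0,0,0,0,0,0])

```text
time: 19.08
tool_pos: [650.4, -190.7, 274.6]
tcp_rot: [-180.0, 0.0, -177.1]
ft_force: [-0.4, 1.3, 3.4]
finger_gap: -0.1
grip_force: 1.7
```

Request:
apply_moves(angular=[[0,0,0],[0,0,0],[0,0,0],[0,0,0],[0,0,0]], travel=[[0,0,-0.04],[0,0,-0.04],[0,0,-0.03],[0,0,-0.03],[0,0,0]], jaw=[0,0,0,0,0])

```text
time: 19.7
tool_pos: [650.6, -190.8, 270.8]
tcp_rot: [-179.9, 0.1, -177.1]
ft_force: [-4.7, 2.4, 12.9]
finger_gap: -0.3
grip_force: 6.1
```

Request:
apply_moves(angular=[[0,0,0],[0,0,0],[0,0,0]], travel=[[0,0,-0.03],[0,0,-0.02],[0,0,0]], jaw=[0,0,0])

```text
time: 20.08
tool_pos: [650.7, -190.9, 270.2]
tcp_rot: [-179.9, 0.2, -177.1]
ft_force: [-6.9, 2.3, 16.8]
finger_gap: -0.1
grip_force: 8.6
```

Request:
apply_moves(angular=[[0,0,0],[0,0,0],[0,0,0],[0,0,0]], travel=[[0,0,-0.03],[0,0,-0.03],[0,0,0],[0,0,0]], jaw=[0,0,0,0])

```text
time: 20.58
tool_pos: [650.9, -190.9, 270.0]
tcp_rot: [-179.9, 0.3, -177.1]
ft_force: [-9.5, 4.1, 26.0]
finger_gap: 0.2
grip_force: 13.1
```

Firm stop reached: 26 N, and the tool has stalled. I'll lift slowly and clear.

Request:
apply_moves(angular=[[0,0,0],[0,0,0],[0,0,0],[0,0,0],[0,0,0],[0,0,0],[0,0,0],[0,0,0],[0,0,0],[0,0,0]], travel=[[0,0,0.1],[0,0,0.1],[0,0,0.1],[0,0,0.1],[0,0,0.15],[0,0,0.5],[0,0,0.8],[0,0,0],[0,0,0],[0,0,0]], jaw=[0,0,0,0,0,0,0,0,0,0])

```text
time: 21.82
tool_pos: [649.8, -190.6, 336.9]
tcp_rot: [179.9, -0.1, -177.1]
ft_force: [-0.2, -0.2, 0.2]
finger_gap: 0.1
grip_force: 0.0
```

Run:
```python
from h import *
s=snap('scene','scene7')
a=s['color'][:,:,::-1][150:330,235:405]
cv2.imwrite('pics/s7.png',cv2.resize(a,None,fx=3.3,fy=3.3,interpolation=cv2.INTER_CUBIC))
b=cv2.imread('pics/scene6.png')[150:330,235:405]
d=cv2.absdiff(a,b).max(2); print([(k,int((d[v0:v1]>60).sum())) for k,v0,v1 in(('knob',32,60),('rest',60,180))])
```

```text
[('knob', 0), ('rest', 45)]
```

View pics/s7.png

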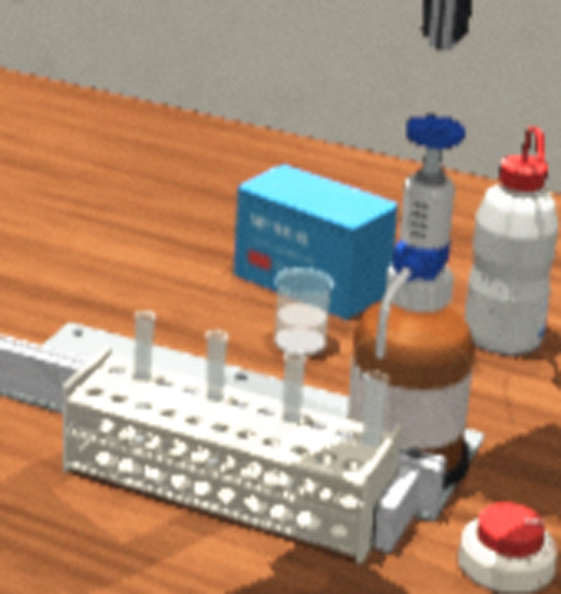

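The knob (436,130) is back up, the rack and tubes are unchanged, and the arm is clear, so I'll hand in.

```bash
python3 -c "
from bench import r
print(r.hand_in())"
```

```text
the job is handed in; nothing more can be done
None
```

I handed the job in at about 22 s; no verdict came back. The rack is flush against the rail and end stop with the end tube under the nozzle, the plunger went to its firm second stop and came back up, and the tubes and bystanders look undisturbed in the pictures.

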